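Feel the label-printer bay for a used core and load a fresh cassette

ROBOT

A 6-joint arm with a two-finger parallel gripper is mounted at the origin on the work surface. World frame = base frame: x ahead of the robot, y to its left, z up, the work surface at z = 0. Lengths are in m, angles in rad, forces in N, time in s.
With the tool pointing down it reaches from about 0.375 to 0.9 m from the base axis. Payload 3.1 kg.
Tool frame: the origin (TCP) lies at the very end of the fingers, on their centre line; the grasp point (between the pads) lies 19 mm behind it; x points along the fingers, y is the direction in which the jaws open and shut, and the axes are right-handed (so a half turn about x gives the same grasp; the last joint's range is limited). The gripper opens to 85 mm and grips with 20 to 120 N. Pads are 22 mm wide; open, the fingers measure 114 mm over their backs; the gripper's body (76 mm by 85 mm) begins 54 mm behind the grasp point. The pads swing forward as they close: fully open they stand 13 mm farther back than shut.
Start: joints at [-1.512, 0.527, 1.433, -0, 1.181, -0.178], TCP at [0.147, -0.607, 0.231] pointing down, gripper open.
Joint ranges: [-3.08, 3.08], [-0.75, 2.2], [0.22, 2.44], [-1.43, 4.57], [0, 2.65], [-2.85, 2.85]. Speed limits (rad/s): [2.79, 2.79, 3.14, 3.14, 3.14, 3.14].

INTERFACE

Orientations are given as a unit quaternion [x, y, z, w].
In Python, from station import manip gives the robot as it stands.
- The arm moves only by the shell command python3 -m jog 'ROWS' [FORCE]. ROWS is a JSON object of lists of equal length, an entry for each row: "linear": the shift along the tool's x, y, z in cm, a list of three; "twist": the turn about the tool's x in rad; "claw": the opening, from -1 (shut) to 1 (fully open). A call has 1 to 20 rows; each row is the pose to reach, as a shift and turn from the pose commanded when the call began, along the tool's axes at that moment; what a row does not reach only later rows make up. A row lasts 1/12 s, in which the tool goes at most 41.7 mm and 7.16 degrees, less where a joint would pass 70% of its speed; a pose out of reach is approached as far as the arm can. A call with a gripper value outside its range is refused whole. The fingers move at their own pace and stop on an object; FORCE is the grip in N (left out, the last holds). Time passes only in rows, so rows that repeat a pose let the fingers close. It gives the time, the measured TCP pose, the force and the opening at its end, in the units of the state.
- manip.sense(): the state, without advancing time (a new reading comes with each control period).
- manip.snapshot(name): name is "scene" or "top" or "wrist"; returns a dict with "pixels" (420x560x3 uint8, red, green, blue), "camera_matrix" (3x3 intrinsics, pixels), "R" (3x3) and "t" (3): a world point X has camera coordinates R X + t. Camera axes: x right, y down, z forward; pixel columns grow to the right and rows downward; lengths in m; the calibration is good to about 2 mm. A picture is of the moment at which its call begins. There is no depth.
- manip.sign_off(): hands the job in, once; it reports no verdict.
The state is a dict: "t": time; "q": joint angles; "qd": joint speeds; "tau": joint torques, N m; "tcp_pos": TCP position; "tool_rot": TCP orientation; "force": force on the tool from outside, world axes, zero at the start; "ft_torque": the same for the moment, N m; "finger_gap": opening from 0.0 (shut) to 1.0 (fully open).
Only numpy, scipy, OpenCV 4.12 (cv2) and the standard library are available. Lean on these libraries where they do the work, as an engineer would, in place of code of your own. Each camera call takes 0.05 s, during which the arm holds its last target.

TASK

Swing the label printer's door wide open by its handle and leave it open, then feel down inside the cassette bay with the fingertips, until they touch what is in there or the bare counter, to find out whether a used black roll core was left behind. If one was, draw it out through the mouth and stand it upright in the red tray, so that both used cores end up standing flat on the counter inside the tray. Then slide the blue cassette in through the mouth until it is fully home, and leave the jar, the bottle and the cup where they are.

Things in the scene. Friction and masses are not known exactly. Their poses are not given: they have to be found in the camera images.
- printer: grey and white label printer, fixed. Origin: on the counter at the centre of the bay's mouth. Its +y points out of the mouth; the bay runs along its -y; z up. Bay: straight channel 68 mm wide (x -34 to 34), 162 mm long (y 0 to -162), its floor is the counter (z = 0); side walls 10 mm thick, outside at x = -44 and 44. Behind (y -172 to -232): housing 108 mm wide, 44 mm high
- slot (a point): middle of the finger slot in the bay's roof, at its top (printer frame y = -81, z = 38 mm). Two white roof strips (z 32 to 38 mm) cover the channel's sides and leave a slot 48 mm wide (x -24 to 24) open from above along the whole length. A core or the cassette is wider than the slot: it cannot be lifted out, only slid out of the mouth
- stops (a point): point on the counter midway between the fronts of two black stops in the bay's back corners (printer frame |x| 20 to 34, y -110 to -162 mm, up to the roof). Cassette and core stop against them; a fingertip fits between them, behind the part (40 mm wide, 52 mm long)
- bay (a point): point on the counter on the bay's centre line, 55 mm inside the mouth: the centre of the cassette's underside when fully home. If a leftover core is in the bay, it stands upright on the counter with its centre 46 to 78 mm inside the mouth, within 3 mm of the centre line; its top is then felt 24 mm above the counter, otherwise the bare counter is felt
- bay_door (a joint): door over the mouth, rad: 0 shut, grows as it swings outwards (clockwise from above), up to 2.2; stays where left (friction about 0.08 N m). Starts shut or up to 0.25 ajar. Grey upright panel 88 mm wide, 38 mm high, 8 mm thick, vertical hinge on the printer's +x side. Wide open means at least 1.3 rad (75 degrees)
- hinge (a point): point on the door's vertical hinge axis, at counter height (printer frame x = 44, y = 4.5 mm)
- handle (a point): top centre of the door's handle: an upright round steel bar, 12 mm in diameter, 6 to 68 mm above the counter, 74 mm along the door from the hinge axis and 38 mm out from the panel's mid-plane. A foot 10 mm wide joins it to the panel at z 12 to 24 mm; above 38 mm the bar is free all round, so it can be pinched from above at any angle
- cassette: the fresh label cassette: a blue box, 62 mm (x) by 110 mm (y) by 28 mm high, edges rounded 5 mm, 0.18 kg, lying flat. Origin: centre of its underside. Either end may go in first. Fully home, its outer end is flush with the mouth
- core_a: used roll core: black plastic disc, 58 mm in diameter, 24 mm high, 50 g, standing on its flat face. Origin: centre of its underside. It starts in the bay or in the red tray
- core_b: a second used roll core, the same as core_a; it too starts in the bay or in the tray. At most one of them is in the bay
- used_tray: red tray frame fixed to the counter, inside 190 mm (x) by 124 mm (y), walls 4 mm thick and 14 mm high, no raised floor (parts stand on the counter, z = 0). Origin: its centre on the counter. It has room for two cores side by side; cores that start in it stand at about x = -48 or x = +48 mm, y = 0 in its frame
- jar: bystander: olive jar, 60 mm in diameter, 100 mm high; origin at the centre of its underside
- oil: bystander: oil bottle, 56 mm in diameter, 160 mm high; origin at the centre of its underside
- cup: bystander: white cup, 70 mm in diameter, 75 mm high; origin at the centre of its underside
Not all that is in view belongs to the job. Of the things like the used_tray, leave any that is grey; of the rest the larger one is meant.

How it is judged:
On the way, in this order (a step that is already met when the one before it is completed fails the run):
1. the door is wide open (at least 1.3 rad) (value of joint bay_door above 1.3 rad), for 0.1 s.
2. before the cassette goes near, the fingers reach down into the bay and touch what is there (a core or the counter) (x of the grasp point in the frame of printer between -0.028 and 0.028 m and y of the grasp point in the frame of printer between -0.165 and -0.005 m and z of the grasp point in the frame of printer between -0.01 and 0.065 m and horizontal distance between cassette and bay above 0.12 m and contact force between the fingers and anything else above 0.2 N), for 0.02 s.
At the end, for the whole second after the job is handed in: The cassette lies flat in the bay, fully home within 3.5 mm, square to it; both used cores stand upright on the counter inside the red tray (centres within 75 mm and 45 mm of its centre along and across); the door is open by at least 1.3 rad; all at rest (x of core_a in the frame of used_tray between -0.075 and 0.075 m and y of core_a in the frame of used_tray between -0.045 and 0.045 m and height (world z) of each of core_a, core_b below 0.006 m and angle between each of core_a, core_b's own z axis and vertical below 0.15 rad and linear speed of each of core_a, core_b, cassette below 0.02 m/s and x of core_b in the frame of used_tray between -0.075 and 0.075 m and y of core_b in the frame of used_tray between -0.045 and 0.045 m and y of cassette in the frame of printer between -0.0585 and -0.0515 m and x of cassette in the frame of printer between -0.006 and 0.006 m and height (world z) of cassette below 0.005 m and angle between the y axis of cassette and the y axis of printer, either way round below 0.08 rad and angle between cassette's own z axis and vertical below 0.06 rad and value of joint bay_door above 1.3 rad); the robot touches nothing.
It fails at once if the olive jar is pushed more than 20 mm or tipped (distance of jar from where it was at the start of the episode above 0.02 m or angle between jar's own z axis and vertical above 0.2 rad).
It fails at once if the oil bottle is pushed more than 20 mm or tipped (distance of oil from where it was at the start of the episode above 0.02 m or angle between oil's own z axis and vertical above 0.2 rad).
It fails at once if the cup is pushed more than 20 mm or tipped (distance of cup from where it was at the start of the episode above 0.02 m or angle between cup's own z axis and vertical above 0.2 rad).
It also fails if it takes over 72 s, if anything falls off the work surface, if the arm or the gripper's body presses on something with over 40 N, if the wrist force passes 120 N, or if a joint passes its speed limit or range.

## Working session

There is one attempt and no reset: what is moved stays moved. The work goes in short steps, Python scripts to look and compute and a shell command to move; the robot and the scene stay as the last step left them, time stands still between calls to the robot, and variables do not carry over. Pictures are saved under pics/ and viewed, and the job is handed in when it is done.

```bash
ls; mkdir -p pics; python3 - <<'E'
from station import manip
import cv2,numpy as np
print(manip.sense())
for n in ["scene","top","wrist"]:
    s=manip.snapshot(n); cv2.imwrite(f"pics/{n}0.png",s["pixels"][:,:,::-1]); np.savez(f"pics/{n}0.npz",**s)
    print(n,s["camera_matrix"].tolist(),(-s["R"].T@s["t"]).tolist(), s["R"].round(3).tolist())
E
```

```text
pics
{'t': 0.0, 'q': array([-1.51148134e+00,  5.28494635e-01,  1.43391158e+00, -3.68082434e-05,
        1.18138981e+00, -1.78506721e-01]), 'qd': array([-0.0001091 ,  0.00154873, -0.00026363, -0.00053562, -0.00223736,
       -0.00092841]), 'tau': array([-4.95592085e-04, -4.42344153e+01, -1.78025633e+01, -2.26052193e-04,
        8.37506843e-03,  2.94489233e-06]), 'tcp_pos': array([ 0.1472125 , -0.60667325,  0.23031318]), 'tool_rot': array([ 0.70214687,  0.08466787, -0.7020781 ,  0.08311118]), 'force': array([ 0.06835322, -0.66953035,  0.12152415]), 'ft_torque': array([-0.02311856,  0.0122784 , -0.07230013]), 'finger_gap': 1.0003898380185643}
scene [[485.0411873825454, 0.0, 275.77000079416086], [0.0, 485.0411873825454, 205.29517882547447], [0.0, 0.0, 1.0]] [1.222782329671958, -0.20618369102869039, 0.8464108861896471] [[0.346, 0.938, -0.011], [0.653, -0.25, -0.715], [-0.674, 0.24, -0.699]]
top [[444.4725365403987, 0.0, 283.065389796009], [0.0, 444.4725365403987, 211.72248153958606], [0.0, 0.0, 1.0]] [0.3433062666849621, 0.05382704687107007, 1.3349001821230202] [[0.026, -1.0, 0.002], [-0.993, -0.026, -0.118], [0.118, 0.001, -0.993]]
wrist [[320.32276041842783, 0.0, 279.7656229764708], [0.0, 320.32276041842783, 211.69674929748078], [0.0, 0.0, 1.0]] [0.2196958600986445, -0.5885995433839258, 0.37386126380471657] [[0.236, -0.972, -0.001], [-0.928, -0.225, 0.296], [-0.287, -0.069, -0.955]]
```

View pics/scene0.png

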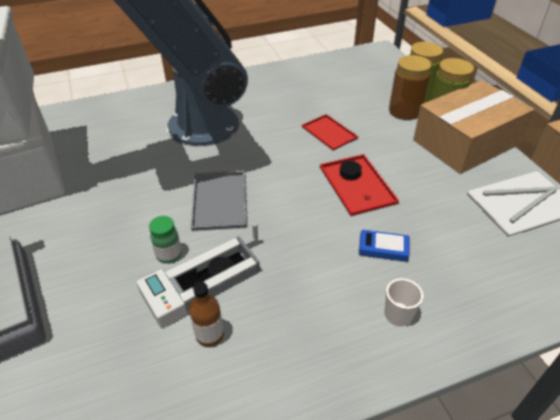

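View pics/top0.png

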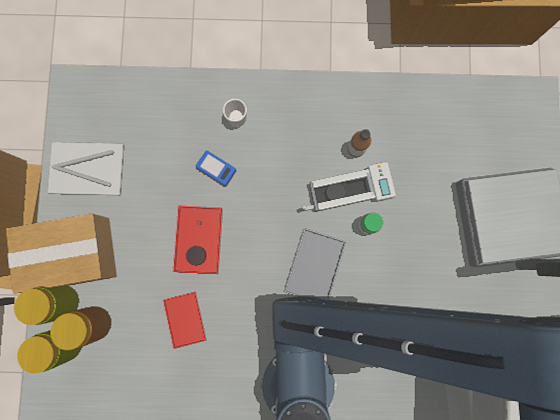

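View pics/wrist0.png

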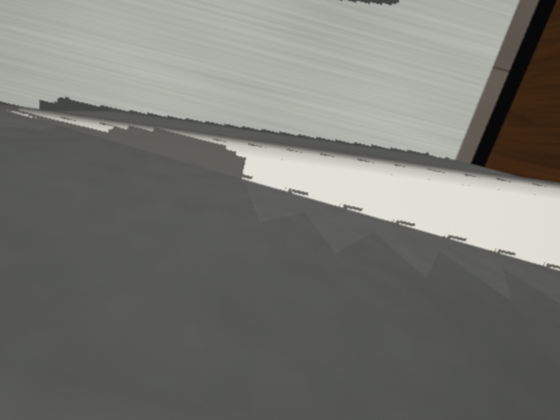

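```bash
cat > h.py <<'E'
import numpy as np,cv2
from station import manip
def load(f):
    d=np.load(f); return {k:d[k] for k in d.files}
def snap(n,tag):
    s=manip.snapshot(n); cv2.imwrite(f"pics/{n}{tag}.png",s["pixels"][:,:,::-1]); np.savez(f"pics/{n}{tag}.npz",**s); return s
def ray(s,p,z):
    p=np.atleast_2d(np.asarray(p,float)); K=s["camera_matrix"]
    d=np.c_[p,np.ones(len(p))]@np.linalg.inv(K).T@s["R"]; c=-s["R"].T@s["t"]
    return c+d*((z-c[2])/d[:,2])[:,None]
def proj(s,X):
    X=np.atleast_2d(X); c=X@s["R"].T+s["t"]; u=c@s["camera_matrix"].T; return u[:,:2]/u[:,2:]
def crop(s,x0,y0,x1,y1,k,name):
    im=s["pixels"][y0:y1,x0:x1,::-1]; cv2.imwrite(name,cv2.resize(im,None,fx=k,fy=k,interpolation=cv2.INTER_CUBIC))
E
python3 - <<'E'
from h import *
s=load("pics/top0.npz")
crop(s,285,120,405,220,6,"pics/c1.png")
crop(s,155,140,255,290,4,"pics/c2.png")
E
```

```text
(no output)
```

View pics/c1.png

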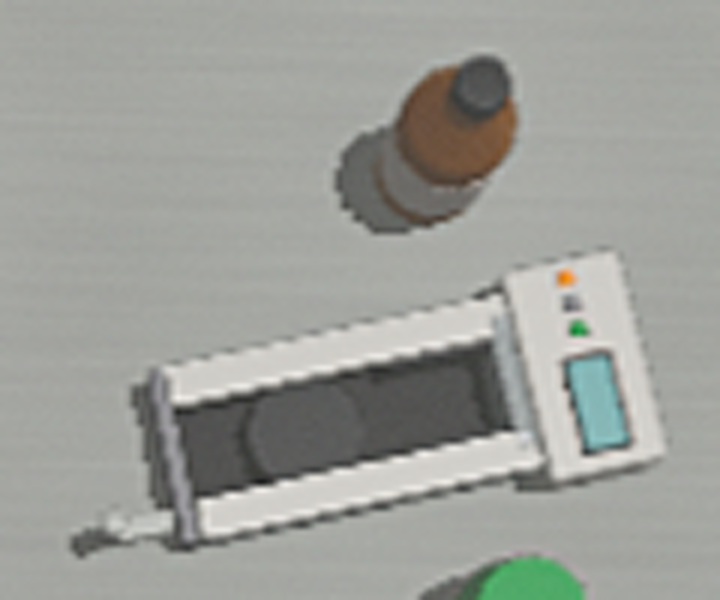

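View pics/c2.png

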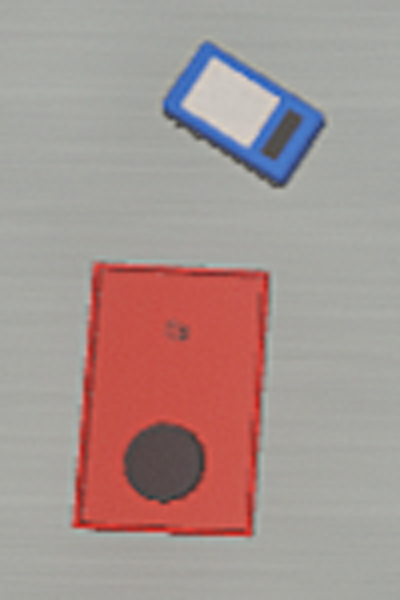

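```bash
python3 - <<'E'
from h import *
for v in ["top","scene"]:
    s=load(f"pics/{v}0.npz"); im=s["pixels"]; hsv=cv2.cvtColor(im,cv2.COLOR_RGB2HSV)
    H,S,V=[hsv[...,i].astype(int) for i in range(3)]
    print(v)
    def cc(m,mn):
        n,l,st,c=cv2.connectedComponentsWithStats(m.astype(np.uint8))
        return [(l==i) for i in range(1,n) if st[i,4]>mn]
    def rect(m,z,nm):
        p=np.argwhere(m)[:,::-1]
        w=ray(s,p,z)[:,:2].astype(np.float32)
        r=cv2.minAreaRect(w); print(nm,p.mean(0).round(1),"c",np.round(r[0],4),"size",np.round(r[1],4),"ang",round(r[2],2))
    for m in cc(((H<8)|(H>172))&(S>140)&(V>100),150): rect(m,.014,"red")
    for m in cc((H>105)&(H<125)&(S>120)&(V>70),150): rect(m,.028,"blue")
    for m in cc((S<30)&(V<85)&(V>20),60):
        p=np.argwhere(m)
        if v=="top" and p[:,0].max()<300 and p[:,1].max()<450 or v=="scene" and p[:,0].min()>150: rect(m,.024,"dark")
    for m in cc((S<25)&(V>195),60):
        p=np.argwhere(m)
        rect(m,.038,"white")
    for m in cc((H>55)&(H<75)&(S>120)&(V>80),60): rect(m,.1,"green")
    for m in cc((H>3)&(H<18)&(S>90)&(V>60)&(V<160),100): rect(m,.08,"brown")
E
```

```text
top
red [197.8 238. ] c [0.4115 0.3071] size [0.1309 0.1972] ang 88.35
red [184.3 319.9] c [0.1771 0.3346] size [0.1418 0.0952] ang 15.44
blue [216.9 169.3] c [0.6269 0.2614] size [0.1086 0.0603] ang 58.79
dark [342.4 188.9] c [ 0.5709 -0.1178] size [0.0454 0.1608] ang 13.84
dark [195.  256.1] c [0.3638 0.3076] size [0.0497 0.0531] ang 1.47
white [234.7 112.1] c [0.8051 0.21  ] size [0.0657 0.0696] ang 1.51
white [ 85.7 168.2] c [0.6144 0.6465] size [0.1521 0.2094] ang 0.53
white [212.2 165. ] c [0.6321 0.2696] size [0.0568 0.0418] ang 59.2
white [381.5 178.8] c [ 0.5994 -0.2357] size [0.1035 0.055 ] ang 14.01
white [339.9 177.9] c [ 0.6035 -0.1124] size [0.0182 0.1693] ang 13.97
white [345.8 200. ] c [ 0.5378 -0.1294] size [0.0182 0.1666] ang 13.89
white [ 52.3 252.6] c [0.3613 0.7219] size [0.0405 0.254 ] ang 11.49
white [514.  410.6] c [-0.0428 -0.6039] size [0.0481 0.0202] ang 1.52
green [372.8 221.8] c [ 0.4689 -0.1958] size [0.0489 0.0481] ang 45.76
brown [467.9  22.1] c [ 1.0819 -0.506 ] size [0.1396 0.5097] ang 1.06
brown [360.5 141.5] c [ 0.706  -0.1643] size [0.0517 0.0461]
[... 1948 characters left out ...]

white [550.2 355.8] c [0.9801 0.4028] size [0.0151 0.0409] ang 16.98
green [160.7 226.3] c [ 0.477  -0.1987] size [0.0463 0.0609] ang 78.45
brown [75.4 32.7] c [-0.694  -0.3136] size [0.7689 0.3966] ang 10.99
brown [294.5  15.3] c [-0.4165  0.4637] size [0.7493 0.3721] ang 68.08
brown [497.8  41. ] c [0.0142 1.0614] size [0.375  0.2265] ang 0.31
brown [457.6  54. ] c [-0.0009  0.8583] size [0.1002 0.4201] ang 83.76
brown [410.   36.3] c [-0.1487  0.7838] size [0.1306 0.0548] ang 0.02
brown [167.6  69.3] c [-0.2338 -0.0472] size [0.0212 0.1499] ang 84.17
brown [476.9 131. ] c [0.3577 0.6831] size [0.4535 0.4791] ang 58.26
brown [203.9 310.5] c [ 0.6972 -0.1638] size [0.0539 0.065 ] ang 80.84
```

```bash
cat >> h.py <<'E'
from scipy.spatial.transform import Rotation as Ro
def tool():
    st=manip.sense(); return st,Ro.from_quat(st["tool_rot"]).as_matrix()
def goto(target,yaw_jaw=None):
    """print shift in cm along tool axes and twist to bring jaw axis to world angle yaw (deg)"""
    st,R=tool(); d=R.T@(np.asarray(target)-st["tcp_pos"])*100
    a=np.degrees(np.arctan2(R[1,1],R[0,1]))
    print("t",round(st["t"],2),"tcp",st["tcp_pos"].round(4),"jaw",a.round(1),"gap",round(st["finger_gap"],3),"F",st["force"].round(1),"shift",d.round(2),end=" ")
    if yaw_jaw is not None:
        t=(yaw_jaw-a+90)%180-90; # about world z; tool x is down -> sign flips
        print("twist",(-np.radians(t)).round(3),"alt",(-np.radians(t-180*np.sign(t))).round(3),"q6",st["q"][5].round(2),end="")
    print()
E
python3 - <<'E'
from h import *
st,R=tool(); print(R.round(3))
s=load("pics/top0.npz"); im=s["pixels"]; hsv=cv2.cvtColor(im,cv2.COLOR_RGB2HSV); S,V=hsv[...,1].astype(int),hsv[...,2].astype(int)
m=((S<25)&(V>195)).astype(np.uint8); n,l,stt,c=cv2.connectedComponentsWithStats(m)
a=np.radians(13.95); ux=np.array([np.cos(a),np.sin(a)]); uy=np.array([-np.sin(a),np.cos(a)])
for px,z in [((340,178),.038),((346,200),.038),((382,179),.044)]:
    k=min((i for i in range(1,n) if stt[i,4]>60),key=lambda i:np.hypot(*(c[i]-px)))
    w=ray(s,np.argwhere(l==k)[:,::-1],z)[:,:2]; x=w@ux; y=w@uy
    print(c[k].round(),"x",np.percentile(x,[0,1,99,100]).round(4),"y",np.percentile(y,[0,1,99,100]).round(4))
p=[((303.3,207),.068),((336,191.7),.024)]
for q,z in p: print(q,ray(s,q,z).round(4))
E
```

```text
[[-0.     0.236 -0.972]
 [ 0.002 -0.972 -0.236]
 [-1.    -0.002 -0.   ]]
[340. 178.] x [0.5495 0.5497 0.5676 0.5677] y [-0.3392 -0.3355 -0.1729 -0.1699]
[346. 200.] x [0.4816 0.4818 0.4997 0.4999] y [-0.3386 -0.3357 -0.1743 -0.172 ]
[381. 179.] x [0.4725 0.4732 0.5749 0.5755] y [-0.399  -0.3984 -0.345  -0.3443]
(303.3, 207) [[ 0.5096 -0.0025  0.068 ]]
(336, 191.7) [[ 0.5639 -0.1012  0.024 ]]
```

```bash
python3 - <<'E'
from h import *
goto([0.5095,-0.003,0.30],76.8)
E
```

```text
t 0.15 tcp [ 0.1472 -0.6068  0.2305] jaw -76.4 gap 1.003 F [-0.1 -0.1  0.9] shift [ -6.85 -50.16 -49.43] twist 0.468 alt -2.673 q6 -0.18
```

```bash
python3 -m jog '{"linear":[[-4,0,0],[-8,0,0],[-8,-4,-4],[-8,-6,-6],[-8,-9,-9],[-8,-12,-12],[-8,-15,-15],[-8,-18,-18],[-8,-21,-21],[-8,-24,-24],[-8,-27,-27],[-8,-30,-30],[-8,-33,-33],[-8,-36,-36],[-8,-39,-39],[-8,-42,-42],[-8,-45,-45],[-8,-48,-47],[-7,-50.2,-49.4],[-7,-50.2,-49.4]],"twist":[0,0,0.05,0.1,0.15,0.2,0.25,0.3,0.35,0.4,0.45,0.468,0.468,0.468,0.468,0.468,0.468,0.468,0.468,0.468],"claw":[1,1,1,1,1,1,1,1,1,1,1,1,1,1,1,1,1,1,1,1]}' 40
python3 - <<'E'
from h import *
snap("wrist",1); goto([0.5095,-0.003,0.30],76.8)
E
```

```text
t: 1.82
tcp_pos: [0.5107, 0.0025, 0.3]
tool_rot: [-0.703, 0.078, 0.703, 0.08]
force: [0.4, -0.6, 0.1]
finger_gap: 0.997
t 1.87 tcp [ 0.5094 -0.      0.3002] jaw -102.8 gap 0.998 F [-0.2 -0.6  0.1] shift [ 0.02  0.29 -0.07] twist 0.006 alt -3.135 q6 1.57
```

View pics/wrist1.png

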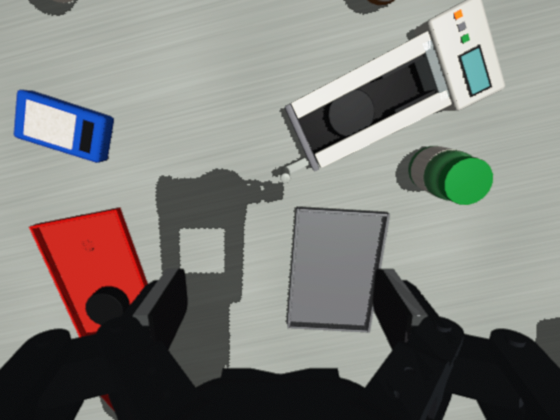

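```bash
cat > meas.py <<'E'
from h import *
import sys
def meas(s):
    im=s["pixels"]; hsv=cv2.cvtColor(im,cv2.COLOR_RGB2HSV)
    H,S,V=[hsv[...,i].astype(int) for i in range(3)]
    def cc(m,mn):
        n,l,st,c=cv2.connectedComponentsWithStats(m.astype(np.uint8))
        return [(l==i) for i in range(1,n) if st[i,4]>mn]
    def rect(m,z,nm):
        p=np.argwhere(m)[:,::-1]; w=ray(s,p,z)[:,:2].astype(np.float32)
        r=cv2.minAreaRect(w); print(nm,p.mean(0).round(1),"c",np.round(r[0],4),"size",np.round(r[1],4),"ang",round(r[2],2))
    for m in cc(((H<8)|(H>172))&(S>140)&(V>100),400): rect(m,.014,"red")
    for m in cc((H>105)&(H<125)&(S>120)&(V>70),400): rect(m,.028,"blue")
    for m in cc((S<25)&(V>195),200): rect(m,.038,"white")
    for m in cc((H>55)&(H<75)&(S>120)&(V>80),200): rect(m,.1,"green")
if __name__=="__main__": meas(load(sys.argv[1]))
E
python3 meas.py pics/wrist1.npz; python3 - <<'E'
from h import *
s=load("pics/wrist1.npz")
crop(s,240,60,520,220,2.8,"pics/c3.png")
print(proj(s,[[0.5095,-0.003,0.068],[0.5639,-0.1012,0.024],[0.55,-0.0385,0]]).round(1))
E
```

```text
red [ 89.9 259.2] c [0.415  0.3066] size [0.1338 0.193 ] ang 88.51
blue [ 68.7 126. ] c [0.6271 0.2562] size [0.1172 0.0627] ang 59.06
white [466.3  48.1] c [ 0.5977 -0.2385] size [0.1059 0.057 ] ang 13.91
white [362.4  74.4] c [ 0.6029 -0.1139] size [0.0191 0.1705] ang 13.84
white [383.5 128.6] c [ 0.5361 -0.1305] size [0.0196 0.1705] ang 13.75
white [ 48.9 124.1] c [0.6325 0.2652] size [0.0583 0.0422] ang 59.08
green [466.5 179. ] c [ 0.4745 -0.1951] size [0.0643 0.0517] ang 18.9
[[285.1 178.2]
 [351.9 112.2]
 [303.6 133.6]]
```

View pics/c3.png

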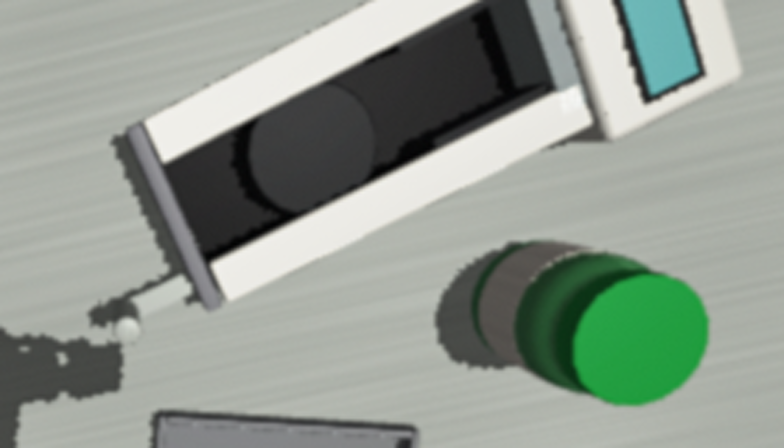

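```bash
python3 - <<'E'
from h import *
s=load("pics/wrist1.npz")
h=ray(s,[285.4,176.8],.068)[0]; print(h)
t=(h[:2]+[0.5096,-.0025])/2; goto([*t,0.10],76.8)
E
python3 -m jog '{"linear":[[0,0.3,0],[0,0.3,0],[0,0.3,0],[0,0.3,0],[0,0.3,0],[0,0.3,0],[0,0.3,0],[0,0.3,0],[0,0.3,0],[0,0.3,0],[0,0.3,0],[0,0.3,0],[0,0.3,0],[0,0.3,0]],"twist":[-0.12,-0.24,-0.36,-0.48,-0.6,-0.72,-0.84,-0.96,-1.08,-1.2,-1.32,-1.44,-1.56,-1.68],"claw":[0.6,0.2,0,0,0,0,0,0,0,0,0,0,0,0]}'
python3 -m jog '{"linear":[[0,0,0],[0,0,0],[0,0,0],[0,0,0],[0,0,0],[0,0,0],[0,0,0],[0,0,0],[0,0,0],[0,0,0],[0,0,0],[0,0,0],[0,0,0],[0,0,0]],"twist":[-0.12,-0.24,-0.36,-0.48,-0.6,-0.72,-0.84,-0.96,-1.08,-1.2,-1.32,-1.44,-1.455,-1.455],"claw":[0,0,0,0,0,0,0,0,0,0,0,0,0,0]}'
python3 - <<'E'
from h import *
s=load("pics/wrist1.npz")
h=ray(s,[285.4,176.8],.068)[0]; 
t=(h[:2]+[0.5096,-.0025])/2; goto([*t,0.040],76.8)
snap("scene",2)
E
```

```text
[ 0.5110156  -0.00366218  0.068     ]
t 1.87 tcp [ 0.5094 -0.      0.3002] jaw -102.8 gap 0.998 F [-0.2 -0.6  0.1] shift [20.02  0.29 -0.19] twist 0.006 alt -3.135 q6 1.57
t: 3.03
tcp_pos: [0.5077, -0.0074, 0.3013]
tool_rot: [-0.528, -0.47, 0.529, -0.47]
force: [-0.1, 0.5, -0.2]
finger_gap: 0.501
t: 4.2
tcp_pos: [0.5079, -0.007, 0.3013]
tool_rot: [0.085, 0.702, -0.085, 0.702]
force: [0.1, -0.7, 0.2]
finger_gap: 0.5
t 4.2 tcp [ 0.5079 -0.007   0.3013] jaw 76.2 gap 0.5 F [ 0.1 -0.7  0.2] shift [26.13  0.45  0.15] twist -0.01 alt 3.132 q6 -1.56
```

```bash
python3 -m jog '{"linear":[[4,0.45,0.15],[8,0.45,0.15],[12,0.45,0.15],[16,0.45,0.15],[20,0.45,0.15],[21,0.45,0.15],[21,0.45,0.15]],"twist":[0,0,0,0,0,0,0],"claw":[0,0,0,0,0,0,0]}'
python3 - <<'E'
from h import *
goto([0.5103,-0.0031,0.040],76.8)
s=snap("wrist",3)
E
```

```text
t: 4.83
tcp_pos: [0.5087, -0.0019, 0.0887]
tool_rot: [0.084, 0.705, -0.084, 0.699]
force: [-0.2, 0.3, -0.2]
finger_gap: 0.501
t 4.83 tcp [ 0.5087 -0.0019  0.0887] jaw 76.3 gap 0.501 F [-0.2  0.3 -0.2] shift [ 4.87 -0.08  0.22] twist -0.008 alt 3.133 q6 -1.56
```

View pics/wrist3.png

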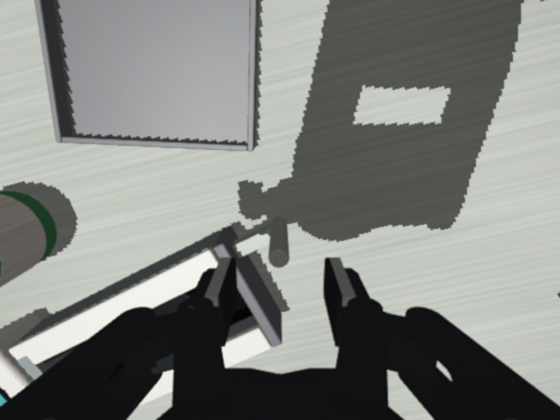

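```bash
python3 -m jog '{"linear":[[2.5,-0.1,0.2],[4.8,-0.1,0.2],[4.8,-0.1,0.2],[4.8,-0.1,0.2],[4.8,-0.1,0.2],[4.8,-0.1,0.2],[4.8,-0.1,0.2],[4.8,-0.1,0.2]],"twist":[0,0,0,0,0,0,0,0],"claw":[0,0,-0.5,-1,-1,-1,-1,-1]}' 40
python3 - <<'E'
from h import *
goto([0.5103,-0.0031,0.040],76.8)
s=snap("wrist",4)
st,R=tool(); print(R.round(3))
a=np.radians(13.85); ux=np.array([np.cos(a),np.sin(a)]); uy=np.array([-np.sin(a),np.cos(a)]); o=np.array([.5497,-.038])
hinge=o+.044*ux+.0045*uy; g=st["tcp_pos"][:2]; v=g-hinge; print("hinge",hinge,"r",np.hypot(*v),"ang",np.degrees(np.arctan2(v[1],v[0]))-13.85, "shut", np.degrees(np.arctan2(38,-74)))
# arc rows: rotate cw by th about hinge, shift along tool axes
for th in np.arange(.1,2.11,.1):
    r=np.array([[np.cos(th),np.sin(th)],[-np.sin(th),np.cos(th)]])
    d=np.r_[hinge+r@v-g,0]; print(round(th,1),(R.T@d*100).round(1).tolist(),end="; ")
E
```

```text
t: 5.55
tcp_pos: [0.5141, -0.0038, 0.0454]
tool_rot: [0.083, 0.701, -0.084, 0.704]
force: [-1.8, -0.5, 7.9]
finger_gap: 0.123
t 5.55 tcp [ 0.5141 -0.0038  0.0454] jaw 76.4 gap 0.123 F [-1.8 -0.5  7.9] shift [ 0.54 -0.02 -0.39] twist -0.006 alt 3.135 q6 -1.56
[[ 0.004  0.235  0.972]
 [-0.001  0.972 -0.235]
 [-1.     0.     0.004]]
hinge [ 0.59134352 -0.02309808] r 0.0795905174013252 ang 152.11814442593376 shut 152.8188889145228
0.1 [0.0, 0.8, 0.0]; 0.2 [0.0, 1.6, 0.2]; 0.3 [0.0, 2.3, 0.4]; 0.4 [0.0, 3.1, 0.7]; 0.5 [0.0, 3.8, 1.0]; 0.6 [0.0, 4.5, 1.4]; 0.7 [0.0, 5.1, 1.9]; 0.8 [0.0, 5.7, 2.5]; 0.9 [0.0, 6.2, 3.1]; 1.0 [0.0, 6.7, 3.7]; 1.1 [0.0, 7.1, 4.4]; 1.2 [0.0, 7.4, 5.1]; 1.3 [0.0, 7.6, 5.9]; 1.4 [0.0, 7.8, 6.7]; 1.5 [0.0, 7.9, 7.5]; 1.6 [0.0, 7.9, 8.3]; 1.7 [0.0, 7.8, 9.0]; 1.8 [0.0, 7.7, 9.8]; 1.9 [0.0, 7.4, 10.6]; 2.0 [0.0, 7.1, 11.3]; 2.1 [0.1, 6.8, 12.0];
```

View pics/wrist4.png

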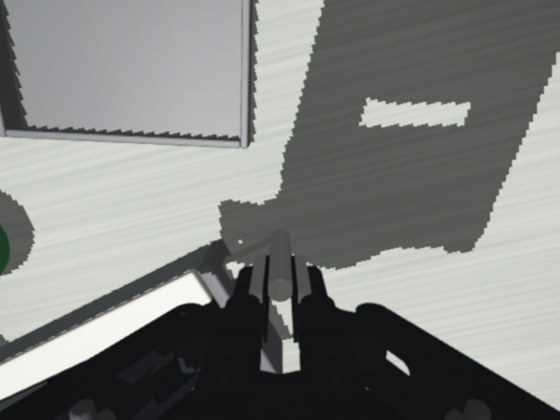

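```bash
python3 -m jog '{"linear":[[0,0.8,0],[0,1.6,0.2],[0,2.3,0.4],[0,3.1,0.7],[0,3.8,1.0],[0,4.5,1.4],[0,5.1,1.9],[0,5.7,2.5],[0,6.2,3.1],[0,6.7,3.7]],"twist":[0.1,0.2,0.3,0.4,0.5,0.6,0.7,0.8,0.9,1.0],"claw":[-1,-1,-1,-1,-1,-1,-1,-1,-1,-1]}'
python3 - <<'E'
from h import *
st,R=tool(); print(R.round(3))
hinge=np.array([.59134,-.0231]); g=st["tcp_pos"][:2]; v=g-hinge; print(st["t"],st["tcp_pos"],st["force"],st["finger_gap"],"r",np.hypot(*v),"ang",np.degrees(np.arctan2(v[1],v[0]))-13.85)
for th in np.arange(.1,1.11,.1):
    r=np.array([[np.cos(th),np.sin(th)],[-np.sin(th),np.cos(th)]])
    d=np.r_[hinge+r@v-g,0]; print(round(th,1),(R.T@d*100).round(1).tolist(),end="; ")
E
```

```text
t: 6.43
tcp_pos: [0.5665, 0.0522, 0.0455]
tool_rot: [0.411, 0.574, -0.411, 0.577]
force: [0.0, -6.1, 4.5]
finger_gap: 0.12
[[ 0.005  0.946  0.324]
 [-0.002  0.324 -0.946]
 [-1.     0.004  0.004]]
6.4333 [0.56652512 0.05216395 0.04549649] [ 0.03950338 -6.1456628   4.52978832] 0.11980633620569449 r 0.0792492323935281 ang 94.39763452037491
0.1 [0.0, 0.8, 0.0]; 0.2 [0.0, 1.6, 0.2]; 0.3 [0.0, 2.3, 0.4]; 0.4 [0.0, 3.1, 0.7]; 0.5 [0.0, 3.8, 1.0]; 0.6 [0.0, 4.5, 1.4]; 0.7 [0.0, 5.1, 1.9]; 0.8 [0.0, 5.7, 2.5]; 0.9 [0.0, 6.2, 3.1]; 1.0 [0.0, 6.6, 3.7]; 1.1 [0.0, 7.0, 4.4];
```

Working well: door at about 1.0 rad. Continue to ~2.0 rad.

```bash
python3 -m jog '{"linear":[[0,0.8,0],[0,1.6,0.2],[0,2.3,0.4],[0,3.1,0.7],[0,3.8,1.0],[0,4.5,1.4],[0,5.1,1.9],[0,5.7,2.5],[0,6.2,3.1],[0,6.7,3.7],[0,6.9,4.2],[0,6.9,4.2],[0,6.9,4.2]],"twist":[0.1,0.2,0.3,0.4,0.5,0.6,0.7,0.8,0.9,1.0,1.05,1.05,1.05],"claw":[-1,-1,-1,-1,-1,-1,-1,-1,-1,-1,-1,-1,-1]}'
python3 - <<'E'
from h import *
st,R=tool(); print(R.round(3))
hinge=np.array([.59134,-.0231]); g=st["tcp_pos"][:2]; v=g-hinge; print(st["force"],"r",np.hypot(*v),"ang",np.degrees(np.arctan2(v[1],v[0]))-13.85)
E
python3 -m jog '{"linear":[[0,0,0],[0,0,0],[0,0,0],[-3,0,0],[-7,0,0],[-11,0,0],[-15,0,0],[-15,0,0]],"twist":[0,0,0,0,0,0,0,0],"claw":[-0.3,0,0,0,0,0,0,0]}'
python3 - <<'E'
from h import *
s=snap("top",5);crop(s,270,120,410,230,5,"pics/c5.png"); snap("wrist",5)
E
```

```text
t: 7.52
tcp_pos: [0.6452, 0.0354, 0.0455]
tool_rot: [0.645, 0.293, -0.642, 0.294]
force: [1.1, -0.5, 6.6]
finger_gap: 0.122
[[ 0.005  0.755 -0.656]
 [-0.001 -0.656 -0.755]
 [-1.     0.004 -0.003]]
[ 1.05811735 -0.52765039  6.5755956 ] r 0.07951460878053591 ang 33.555456600181664
t: 8.18
tcp_pos: [0.6483, 0.0357, 0.2022]
tool_rot: [0.648, 0.29, -0.638, 0.296]
force: [1.4, -0.4, 1.6]
finger_gap: 0.501
```

View pics/c5.png

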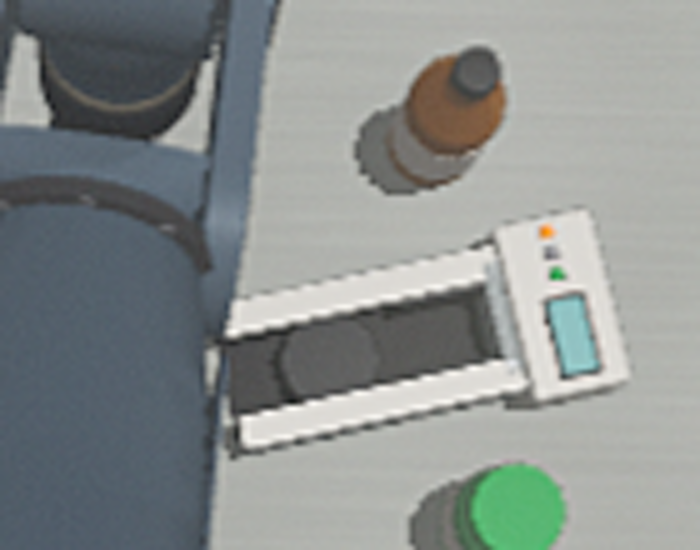

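View pics/wrist5.png

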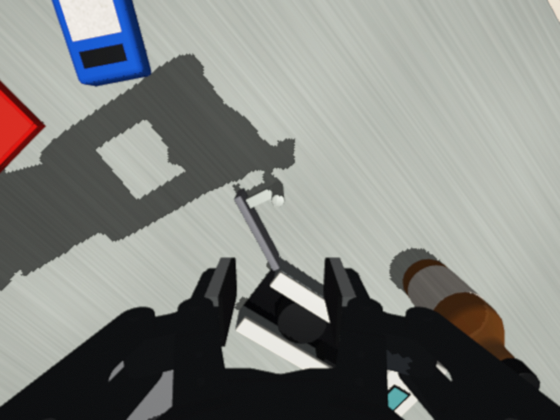

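```bash
cat >> h.py <<'E'
A=np.radians(13.85); UX=np.array([np.cos(A),np.sin(A)]); UY=np.array([-np.sin(A),np.cos(A)]); O=np.array([.5497,-.038])
def P(x,y,z=0): return np.r_[O+x*UX+y*UY,z]
def inP(w): d=np.asarray(w)[:2]-O; return np.array([d@UX,d@UY])
E
python3 - <<'E'
from h import *
print(inP([.5639,-.1012]), inP(ray(load("pics/wrist1.npz"),[351.4,113.6],.024)[0]))
goto(P(0,-.064,.07),13.85)
E
```

```text
[-0.00134172 -0.06476172] [-0.00253902 -0.06354933]
t 8.28 tcp [0.6441 0.0361 0.1955] jaw -41.0 gap 0.501 F [-0.5  0.4 -0.4] shift [12.52  2.92 15.5 ] twist -0.957 alt 2.185 q6 0.6
```

```bash
python3 -m jog '{"linear":[[0,0.7,4],[0,1.4,8],[0,2.1,11],[0,2.9,15.5],[0,2.9,15.5],[2,2.9,15.5],[5,2.9,15.5],[9,2.9,15.5],[10,2.9,15.5],[10,2.9,15.5]],"twist":[-0.12,-0.24,-0.36,-0.48,-0.6,-0.72,-0.84,-0.957,-0.957,-0.957],"claw":[-1,-1,-1,-1,-1,-1,-1,-1,-1,-1]}'
python3 - <<'E'
from h import *
goto(P(0,-.064,.07),13.85); st,R=tool(); print(inP(st["tcp_pos"])); snap("wrist",6)
E
```

```text
t: 9.12
tcp_pos: [0.5592, -0.0985, 0.0887]
tool_rot: [0.436, 0.56, -0.438, 0.552]
force: [-0.1, 0.4, -0.4]
finger_gap: -0.002
t 9.12 tcp [ 0.5592 -0.0985  0.0887] jaw 13.6 gap -0.002 F [-0.1  0.4 -0.4] shift [1.86 0.54 0.31] twist -0.004 alt 3.138 q6 -0.61
[-0.00524545 -0.06105195]
```

View pics/wrist6.png

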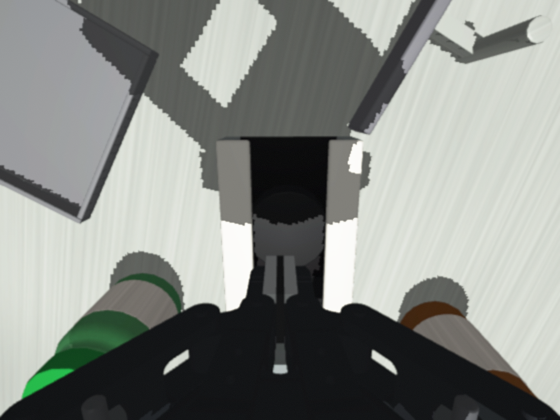

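```bash
python3 -m jog '{"linear":[[0,0.5,0.3],[0,0.5,0.3],[2,0.5,0.3],[4,0.5,0.3],[5.4,0.5,0.3],[6,0.5,0.3],[6.2,0.5,0.3],[6.4,0.5,0.3],[6.6,0.5,0.3],[6.75,0.5,0.3],[6.75,0.5,0.3]],"twist":[0,0,0,0,0,0,0,0,0,0,0],"claw":[-1,-1,-1,-1,-1,-1,-1,-1,-1,-1,-1]}'
python3 - <<'E'
from h import *
st,R=tool(); print(inP(st["tcp_pos"]),st["tcp_pos"],st["force"])
E
```

```text
t: 10.08
tcp_pos: [0.5694, -0.1019, 0.0263]
tool_rot: [0.436, 0.556, -0.436, 0.557]
force: [0.1, 0.1, -0.5]
finger_gap: 0.003
[ 0.00381601 -0.06675454] [ 0.56938482 -0.10190022  0.02634694] [ 0.089284    0.06975482 -0.54756257]
```

```bash
python3 -m jog '{"linear":[[0.1,-0.3,0],[0.25,-0.3,0],[0.4,-0.3,0],[0.4,-0.3,0],[0.4,-0.3,0]],"twist":[0,0,0,0,0],"claw":[-1,-1,-1,-1,-1]}'
python3 - <<'E'
from h import *
st,R=tool(); print(inP(st["tcp_pos"]),st["tcp_pos"],st["force"])
E
```

```text
t: 10.5
tcp_pos: [0.5658, -0.1026, 0.024]
tool_rot: [0.436, 0.556, -0.436, 0.557]
force: [-2.8, 0.7, 15.0]
finger_gap: -0.001
[ 0.00014614 -0.0665603 ] [ 0.56577516 -0.10259012  0.02403066] [-2.78707875  0.71470118 14.97862516]
```

```bash
python3 -m jog '{"linear":[[-1.5,0,0],[-2,0,2],[-2,0,5.1],[-2,0,5.1],[-2,0,5.1],[0,0,5.1],[1.8,0,5.1],[1.8,0,5.1],[1.8,0,5.1]],"twist":[0,0,0,0,0,0,0,0,0],"claw":[-1,-1,-1,-1,-1,-1,-1,-1,-1]}'
python3 - <<'E'
from h import *
st,R=tool(); print(inP(st["tcp_pos"]),st["tcp_pos"],st["force"]); snap("wrist",7)
E
```

```text
t: 11.25
tcp_pos: [0.5767, -0.1507, 0.0028]
tool_rot: [0.436, 0.558, -0.436, 0.555]
force: [0.3, 1.1, -0.4]
finger_gap: 0.001
[-0.0007577  -0.11587526] [ 0.57670264 -0.15068765  0.00279678] [ 0.28711354  1.12952675 -0.44061637]
```

View pics/wrist7.png

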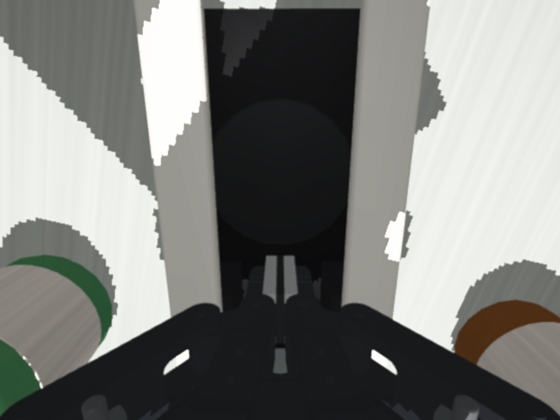

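```bash
python3 -m jog '{"linear":[[-0.2,0.05,-0.6],[-0.2,0.05,-1.2],[-0.2,0.05,-2],[-0.2,0.05,-3],[-0.2,0.05,-4],[-0.2,0.05,-5],[-0.2,0.05,-6],[-0.2,0.05,-7],[-0.2,0.05,-8],[-0.2,0.05,-9],[-0.2,0.05,-10],[-0.2,0.05,-11],[-0.2,0.05,-12],[-0.2,0.05,-13],[-0.2,0.05,-13.6],[-0.2,0.05,-14.2],[-0.2,0.05,-14.6],[-0.2,0.05,-14.6]],"twist":[0,0,0,0,0,0,0,0,0,0,0,0,0,0,0,0,0,0],"claw":[-1,-1,-1,-1,-1,-1,-1,-1,-1,-1,-1,-1,-1,-1,-1,-1,-1,-1]}'
python3 - <<'E'
from h import *
st,R=tool(); print(inP(st["tcp_pos"]),st["tcp_pos"],st["force"]); snap("wrist",8)
E
```

```text
t: 12.8
tcp_pos: [0.5433, -0.0092, 0.0057]
tool_rot: [0.436, 0.557, -0.436, 0.556]
force: [0.0, -0.9, -0.6]
finger_gap: -0.0
[0.00068219 0.02952046] [ 0.54329572 -0.00917452  0.00568658] [ 0.02950625 -0.93381703 -0.64937908]
```

View pics/wrist8.png

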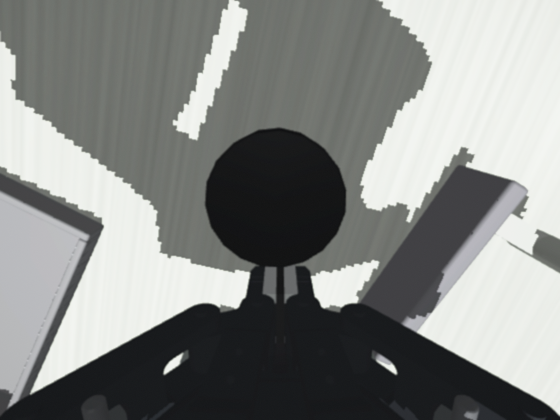

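```bash
python3 - <<'E'
from h import *
s=load("pics/wrist8.npz"); g=cv2.cvtColor(s["pixels"],cv2.COLOR_RGB2GRAY)
m=(g<60).astype(np.uint8); m[262:]=0; m[:,:200]=0; m[:,352:]=0
w=ray(s,np.argwhere(m)[:,::-1],.024)
c,r=cv2.minEnclosingCircle(w[:,:2].astype(np.float32)); print(c,r,inP(c),m.sum())
goto([*c,0.012],13.85)
E
```

```text
(0.5305598378181458, 0.030680635944008827) 0.029094776138663292 [-0.00214285  0.07126559] 14977
t 12.85 tcp [ 0.5436 -0.0097  0.0057] jaw 13.8 gap 0.001 F [-0.3  0.3 -0.1] shift [-0.63 -0.3  -4.23] twist -0.0 alt 3.141 q6 -0.47
```

```bash
python3 -m jog '{"linear":[[-2,0,0.2],[-4.5,0,0.2],[-5,-0.2,-2],[-5,-0.3,-4.2],[-5,-0.3,-4.2],[-5,-0.3,-4.2],[-5,-0.3,-4.2],[-2,-0.3,-4.2],[0,-0.3,-4.2],[0.2,-0.3,-4.2],[0.2,-0.3,-4.2]],"twist":[0,0,0,0,0,0,0,0,0,0,0],"claw":[-1,-1,0,0.8,0.8,0.8,0.8,0.8,0.8,0.8,0.8]}' 30
python3 - <<'E'
from h import *
st,R=tool(); print(inP(st["tcp_pos"]),st["tcp_pos"],st["force"],st["finger_gap"]); snap("wrist",9)
E
```

```text
t: 13.77
tcp_pos: [0.5304, 0.0292, 0.0025]
tool_rot: [0.436, 0.557, -0.437, 0.555]
force: [0.5, 0.2, 0.3]
finger_gap: 0.899
[-0.00269326  0.06985231] [0.53036374 0.02917669 0.00252977] [0.50292763 0.16661306 0.30962375] 0.8987581237625714
```

View pics/wrist9.png

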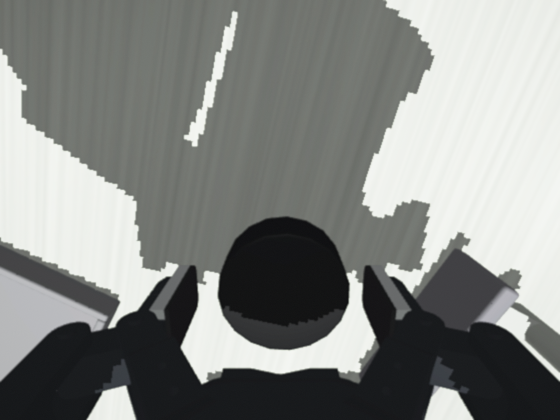

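```bash
python3 -m jog '{"linear":[[0,0,0],[0,0,0],[0,0,0],[0,0,0],[0,0,0],[-1.5,0,0],[-5,0,0],[-8,0,0],[-8,0,0]],"twist":[0,0,0,0,0,0,0,0,0],"claw":[-0.5,-1,-1,-1,-1,-1,-1,-1,-1]}' 40
python3 - <<'E'
from h import *
goto([.4625,.3055,.10],88.4); snap("wrist",10)
E
```

```text
t: 14.57
tcp_pos: [0.5345, 0.0297, 0.0888]
tool_rot: [0.438, 0.553, -0.434, 0.56]
force: [0.4, 0.0, -0.3]
finger_gap: 0.66
t 14.57 tcp [0.5345 0.0297 0.0888] jaw 13.8 gap 0.66 F [ 0.4  0.  -0.3] shift [ -1.23  -0.39 -28.5 ] twist -1.302 alt 1.84 q6 -0.39
```

View pics/wrist10.png

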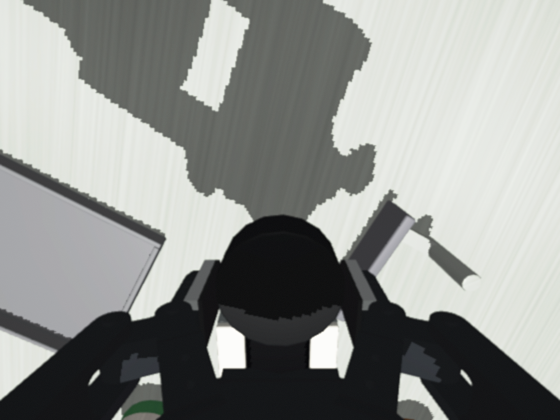

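```bash
python3 -m jog '{"linear":[[-1,0,-2],[-1,0,-5],[-1,0,-8],[-1,-0.1,-11],[-1,-0.2,-14],[-1,-0.3,-17],[-1,-0.4,-20],[-1,-0.4,-23],[-1,-0.4,-26],[-1,-0.4,-28.5],[-1,-0.4,-28.5],[-1,-0.4,-28.5],[-1,-0.4,-28.5],[-1,-0.4,-28.5]],"twist":[-0.12,-0.24,-0.36,-0.48,-0.6,-0.72,-0.84,-0.96,-1.08,-1.2,-1.302,-1.302,-1.302,-1.302],"claw":[-1,-1,-1,-1,-1,-1,-1,-1,-1,-1,-1,-1,-1,-1]}'
python3 - <<'E'
from h import *
snap("wrist",11); s=snap("scene",11); goto([.4625,.3055,.004],88.4)
crop(s,270,90,450,290,3,"pics/c11.png")
E
python3 meas.py pics/wrist11.npz
```

```text
t: 15.78
tcp_pos: [0.4587, 0.305, 0.0932]
tool_rot: [0.011, 0.707, -0.011, 0.707]
force: [-0.2, 0.3, 0.2]
finger_gap: 0.661
t 15.88 tcp [0.4591 0.3049 0.0935] jaw 88.2 gap 0.666 F [-0.8 -0.9 -0.9] shift [8.95 0.08 0.34] twist -0.003 alt 3.139 q6 -1.16
red [290.1 122.2] c [0.4077 0.3088] size [0.1318 0.181 ] ang 88.31
blue [222.1 363.1] c [0.5766 0.255 ] size [0.0348 0.0227] ang 59.04
white [ 87.8 169.7] c [0.4505 0.1884] size [0.1307 0.281 ] ang 73.76
white [498.5 195.4] c [0.4683 0.4263] size [0.2847 0.1263] ang 12.68
white [399.3 120.8] c [0.3891 0.378 ] size [0.0159 0.0259] ang 19.89
white [288.8 348.1] c [0.5432 0.3039] size [0.1066 0.0591] ang 82.99
white [143.  400.9] c [0.5998 0.1949] size [0.0303 0.0625] ang 53.45
white [416.4 400.8] c [0.6059 0.4069] size [0.0613 0.0299] ang 32.92
```

View pics/wrist11.png

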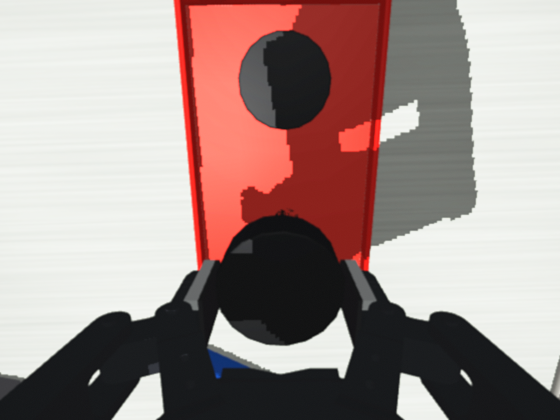

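View pics/c11.png

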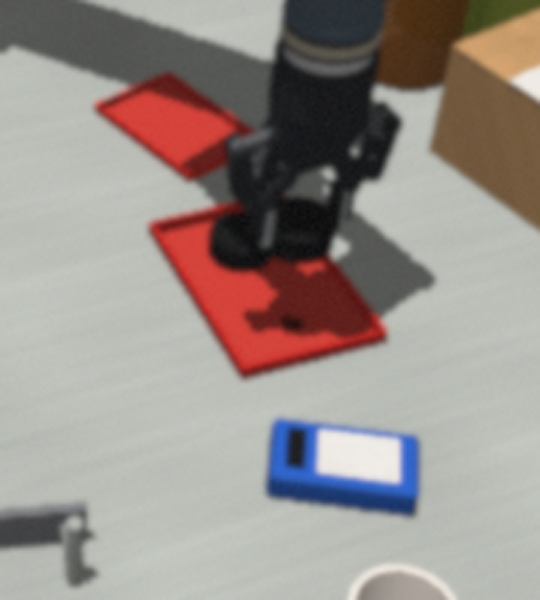

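```bash
python3 - <<'E'
from h import *
t=load("pics/top0.npz"); s=load("pics/scene0.npz"); w=load("pics/wrist1.npz")
for z in [0,.014]: print(ray(t,[155+177/4,140+331/4],z)[0],ray(s,[367,197],z)[0],ray(w,[89,244],z)[0])
crop(w,20,200,170,340,4,"pics/c12.png")
E
```

```text
[0.46250519 0.30709244 0.        ] [0.46065184 0.31152163 0.        ] [0.46343267 0.30717833 0.        ]
[0.46125507 0.30443628 0.014     ] [0.4732578  0.30295856 0.014     ] [0.46722231 0.29703341 0.014     ]
```

View pics/c12.png

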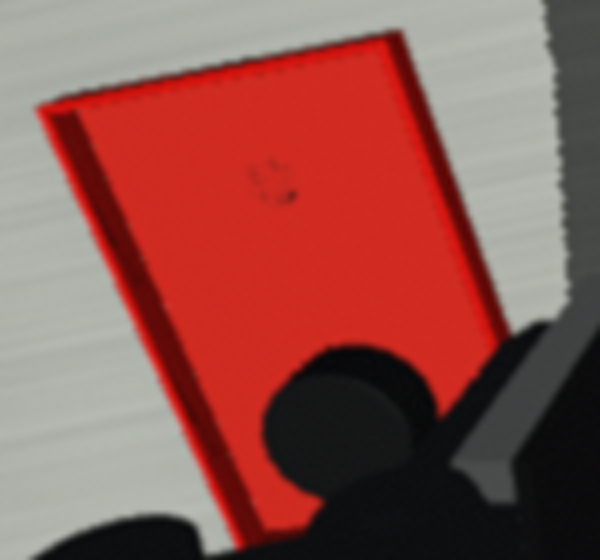

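```bash
python3 -m jog '{"linear":[[3,0.1,0.3],[6,0.1,0.3],[8,0.1,0.3],[8.6,0.1,0.3],[8.9,0.1,0.3],[9.1,0.1,0.3],[9.1,0.1,0.3],[9.1,0.1,0.3]],"twist":[0,0,0,0,0,0,0,0],"claw":[-1,-1,-1,-1,-1,-1,-1,-1]}'
python3 - <<'E'
from h import *
goto([.4625,.3055,.004],88.4)
E
```

```text
t: 16.55
tcp_pos: [0.4605, 0.305, 0.0052]
tool_rot: [0.01, 0.708, -0.011, 0.706]
force: [-5.2, -4.7, 14.3]
finger_gap: 0.661
t 16.55 tcp [0.4605 0.305  0.0052] jaw 88.3 gap 0.661 F [-5.2 -4.7 14.3] shift [0.11 0.06 0.2 ] twist -0.001 alt 3.14 q6 -1.16
```

Core is on the counter (14 N up). Release gently, then lift.

```bash
python3 -m jog '{"linear":[[-0.1,0,0],[-0.1,0,0],[-0.1,0,0],[-0.1,0,0],[-2,0,0],[-6,0,0],[-10,0,0],[-14,0,0],[-14,0,0]],"twist":[0,0,0,0,0,0,0,0,0],"claw":[0.55,0.55,0.55,0.55,0.55,0.55,0.55,0.55,0.55]}'
python3 - <<'E'
from h import *
s=snap("wrist",13); snap("top",13)
E
python3 meas.py pics/wrist13.npz
```

```text
t: 17.3
tcp_pos: [0.4668, 0.3088, 0.1499]
tool_rot: [0.012, 0.702, -0.008, 0.712]
force: [1.0, 1.8, -0.2]
finger_gap: 0.774
red [274.4 116.5] c [0.4113 0.3087] size [0.1317 0.197 ] ang 88.52
blue [244.9 336.3] c [0.6205 0.2692] size [0.1036 0.0766] ang 60.73
white [153.5   4.7] c [0.3205 0.22  ] size [0.0072 0.0607] ang 0.75
white [487.4  67. ] c [0.3633 0.4715] size [0.0765 0.1061] ang 0.72
white [93.2 22.8] c [0.3284 0.1836] size [0.1327 0.0075] ang 89.86
white [231.4 201.1] c [0.4955 0.3131] size [0.4757 0.2757] ang 74.59
white [378.1 103.4] c [0.3878 0.3846] size [0.0285 0.04  ] ang 19.78
white [503.3 125.3] c [0.4062 0.4832] size [0.0066 0.0877] ang 0.33
white [538. 316.] c [0.5815 0.5452] size [0.1151 0.0461] ang 13.61
white [245.  356.1] c [0.6252 0.273 ] size [0.0579 0.0423] ang 59.5
white [132.2 394.9] c [0.6617 0.1487] size [0.0355 0.0404] ang 0.6
white [424.3 387.8] c [0.6628 0.4546] size [0.027  0.0196] ang 88.4
white [428.6 413.9] c [0.6988 0.4649] size [0.0511 0.0167] ang 88.1
white [127.4 414.3] c [0.6894 0.1428] size [0.051  0.0139] ang 88.08
```

View pics/wrist13.png

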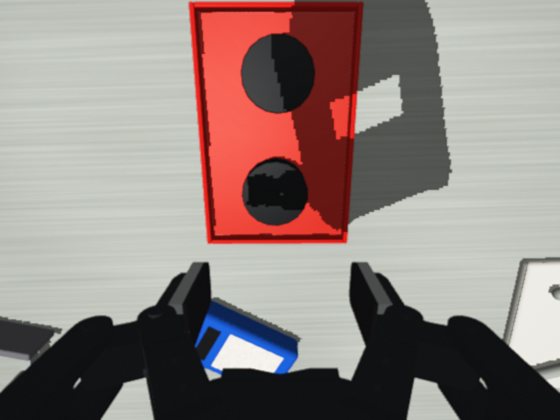

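```bash
python3 - <<'E'
from h import *
st,R=tool(); print(R.round(3)); goto([.645,.290,.15],-31.2)
E
```

```text
[[ 0.004  0.028  1.   ]
 [ 0.002  1.    -0.028]
 [-1.     0.002  0.004]]
t 17.4 tcp [0.4633 0.3072 0.1447] jaw 88.4 gap 0.775 F [ 0.1 -0.1  0.2] shift [-0.45 -1.22 18.21] twist -1.054 alt 2.087 q6 -1.16
```

```bash
python3 -m jog '{"linear":[[-2,-1,1],[-3,-3,2],[-3,-5,3],[-3,-7,4.5],[-3,-9,6],[-3,-11,8],[-3,-12.5,10],[-3,-12.5,12],[-3,-12.5,12],[-3,-12.5,12],[-3,-12.5,12],[-3,-12.5,12],[-3,-12.5,12],[-3,-12.5,12],[-3,-12.5,12],[-3,-12.5,12],[-3,-12.5,12],[-3,-12.5,12],[-3,-12.5,12],[-3,-12.5,12]],"twist":[0.12,0.24,0.36,0.48,0.6,0.72,0.84,0.96,1.08,1.2,1.32,1.44,1.56,1.68,1.8,1.92,2.04,2.087,2.087,2.087],"claw":[0.8,0.8,0.8,0.8,0.8,0.8,0.8,0.8,0.8,0.8,0.8,0.8,0.8,0.8,0.8,0.8,0.8,0.8,0.8,0.8]}'
python3 - <<'E'
from h import *
snap("wrist",14); goto([.645,.290,.06],-31.2)
E
python3 meas.py pics/wrist14.npz
```

```text
t: 19.07
tcp_pos: [0.5775, 0.1782, 0.1709]
tool_rot: [-0.615, -0.348, 0.617, -0.347]
force: [-0.0, -0.5, -1.5]
finger_gap: 0.901
t 19.12 tcp [0.5778 0.1783 0.1713] jaw -31.1 gap 0.899 F [-0.  -0.8 -0.3] shift [ 1.110e+01  1.000e-02 -1.306e+01] twist 0.002 alt -3.14 q6 0.66
red [ 56.5 104. ] c [0.4407 0.3488] size [0.0491 0.1419] ang 88.65
red [153.7 155.2] c [0.4919 0.273 ] size [0.066  0.0361] ang 88.19
blue [281.   78.4] c [0.6281 0.2629] size [0.1072 0.0606] ang 59.03
white [505.6  42.5] c [0.7961 0.1902] size [0.0288 0.0751] ang 23.55
white [280.7  67.6] c [0.6328 0.2707] size [0.0568 0.0423] ang 58.91
white [441.2 409.6] c [ 0.6048 -0.1233] size [0.0179 0.0507] ang 13.75
```

View pics/wrist14.png

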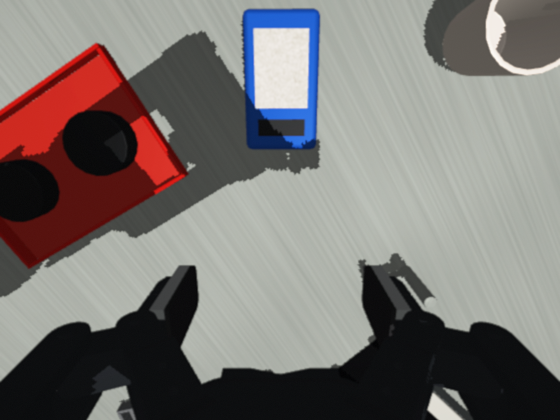

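```bash
python3 -m jog '{"linear":[[0,0,-3],[2,0,-7],[4,0,-11],[8,0,-13.25],[12,0,-13.25],[12,0,-13.25],[12,0,-13.25]],"twist":[0,0,0,0,0,0,0],"claw":[0.8,0.8,0.8,0.8,0.8,0.8,0.8]}'
python3 - <<'E'
from h import *
snap("wrist",15); goto([.6455,.292,.004],-31.0)
E
```

```text
t: 19.7
tcp_pos: [0.6433, 0.291, 0.0477]
tool_rot: [-0.612, -0.349, 0.619, -0.347]
force: [-1.0, 0.7, -0.0]
finger_gap: 0.901
t 19.75 tcp [0.6456 0.2911 0.0511] jaw -31.1 gap 0.895 F [-0.2  0.2  0.4] shift [ 4.71 -0.04 -0.09] twist -0.002 alt 3.139 q6 0.81
```

View pics/wrist15.png

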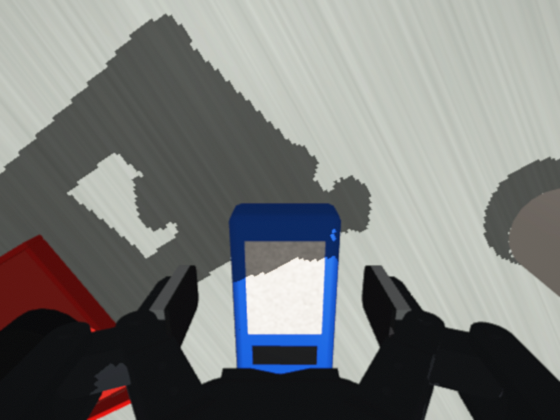

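```bash
python3 -m jog '{"linear":[[2.5,0,-0.1],[4.6,0,-0.1],[4.6,0,-0.1],[4.6,0,-0.1],[4.6,0,-0.1],[4.6,0,-0.1],[4.6,0,-0.1],[3.5,0,-0.1],[1,0,-0.1],[1,0,-0.1],[1,0,-0.1]],"twist":[0,0,0,0,0,0,0,0,0,0,0],"claw":[0.8,0.8,0.2,-0.5,-1,-1,-1,-1,-1,-1,-1]}' 50
python3 - <<'E'
from h import *
snap("wrist",16); goto(P(0,.165,.042),13.85)
E
```

```text
t: 20.67
tcp_pos: [0.6497, 0.2932, 0.0454]
tool_rot: [0.618, 0.347, -0.614, 0.348]
force: [-0.6, -0.4, -1.7]
finger_gap: 0.71
t 20.72 tcp [0.6482 0.2928 0.0439] jaw -31.2 gap 0.709 F [ 0.4 -0.6 -2.6] shift [ 0.15 -2.98 21.74] twist -0.786 alt 2.356 q6 0.81
```

View pics/wrist16.png

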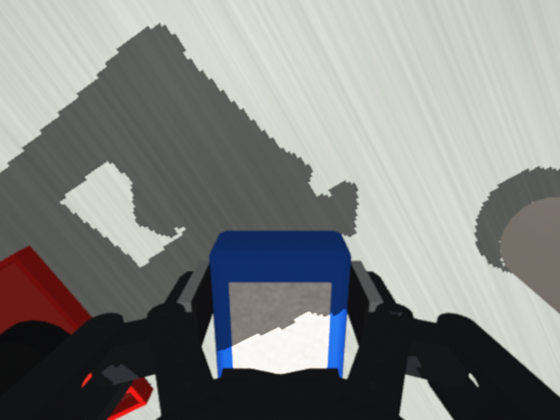

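```bash
python3 -m jog '{"linear":[[0,-0.4,3],[0,-0.8,6],[0,-1.2,9],[0,-1.6,12],[0,-2.1,15],[0,-2.5,18],[0,-3,20],[0,-3,21.7],[0,-3,21.7],[0,-3,21.7],[0,-3,21.7]],"twist":[-0.12,-0.24,-0.36,-0.48,-0.6,-0.72,-0.786,-0.786,-0.786,-0.786,-0.786],"claw":[-1,-1,-1,-1,-1,-1,-1,-1,-1,-1,-1]}'
python3 - <<'E'
from h import *
st,R=tool(); print(inP(st["tcp_pos"])); goto(P(0,.165,.005),13.85); snap("scene",17);s=snap("top",17); snap("wrist",17)
E
python3 meas.py pics/top17.npz | grep blue
```

```text
t: 21.63
tcp_pos: [0.5105, 0.1227, 0.0426]
tool_rot: [0.436, 0.556, -0.436, 0.557]
force: [0.2, -0.1, -2.5]
finger_gap: 0.711
[0.00043952 0.16541366]
t 21.63 tcp [0.5105 0.1227 0.0426] jaw 13.8 gap 0.711 F [ 0.2 -0.1 -2.5] shift [ 3.76 -0.05  0.04] twist -0.0 alt 3.141 q6 -0.22
```

View pics/scene17.png

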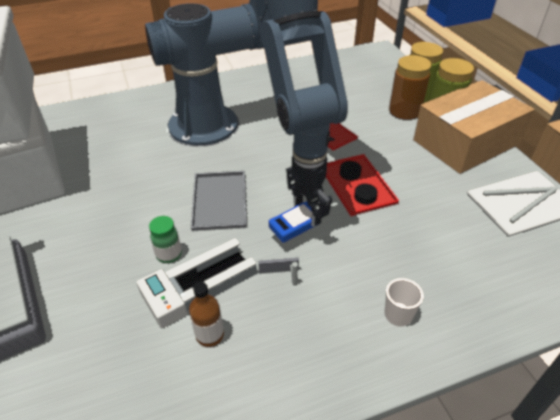

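View pics/wrist17.png

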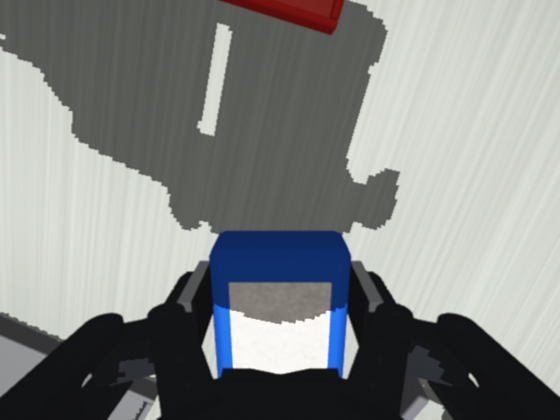

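```bash
python3 -m jog '{"linear":[[1.5,-0.05,0],[3,-0.05,0],[3.4,-0.05,0],[3.6,-0.05,0],[3.6,-0.05,0],[3.6,-0.05,0]],"twist":[0,0,0,0,0,0],"claw":[-1,-1,-1,-1,-1,-1]}'
python3 - <<'E'
from h import *
st,R=tool(); print(inP(st["tcp_pos"])); goto(P(0,.10,.005),13.85); s=snap("scene",18); crop(s,130,160,330,330,3.5,"pics/c18.png")
E
```

```text
t: 22.28
tcp_pos: [0.5088, 0.1229, 0.0077]
tool_rot: [0.435, 0.557, -0.436, 0.557]
force: [-2.4, 0.7, 4.3]
finger_gap: 0.71
[-0.00120408  0.16605827]
t 22.28 tcp [0.5088 0.1229 0.0077] jaw 13.9 gap 0.71 F [-2.4  0.7  4.3] shift [0.27 0.11 6.61] twist 0.001 alt -3.14 q6 -0.22
```

View pics/c18.png

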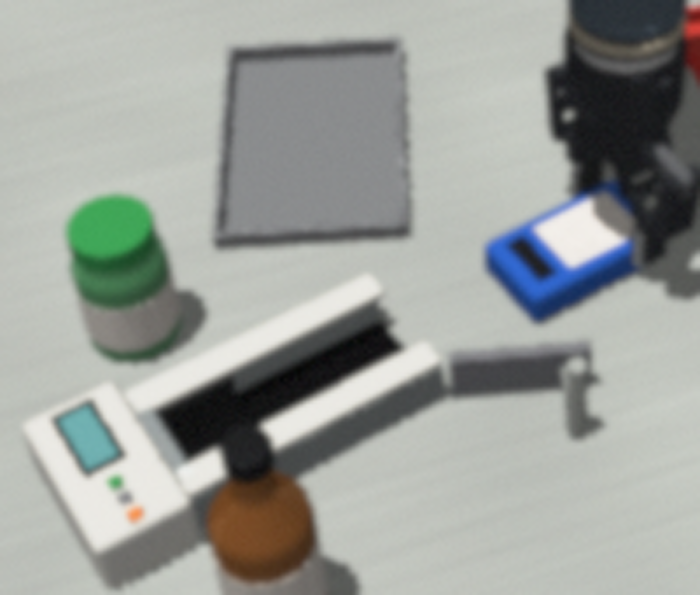

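```bash
python3 - <<'E'
from h import *
s=load("pics/scene18.npz"); im=s["pixels"]; hsv=cv2.cvtColor(im,cv2.COLOR_RGB2HSV)
H,S,V=[hsv[...,i].astype(int) for i in range(3)]
m=(S<40)&(V>150); m2=np.zeros_like(m); m2[210:240,278:312]=m[210:240,278:312]
w=ray(s,np.argwhere(m2)[:,::-1],.028)[:,:2]
l=np.array([inP(p) for p in w]); print(l.min(0),l.max(0))
# control: roof strips corners at z .038 in scene
c=lambda x,y:[130+x/3.5,160+y/3.5]
for p,z in [(c(378,282),.038),(c(441,350),.038),(c(490,252),.028),(c(541,302),.028)]: print(inP(ray(s,p,z)[0]))
r=cv2.minAreaRect(w.astype(np.float32)); print(r)
E
```

```text
[-0.06949124  0.1092019 ] [0.04936166 0.16086626]
[-0.03229304  0.00044981]
[0.03727011 0.00364107]
[-0.021026    0.07816302]
[0.0332394  0.08096634]
((0.5076078176498413, 0.09066948294639587), (0.11884468793869019, 0.05164934694766998), 13.79744815826416)
```

```bash
python3 -m jog '{"linear":[[-0.1,0.12,0.5],[-0.1,0.12,1.5],[-0.1,0.12,2.5],[-0.1,0.12,3.5],[-0.1,0.12,4.5],[-0.1,0.12,5.5],[-0.1,0.12,6.2],[-0.1,0.12,6.8],[-0.1,0.12,7.4],[-0.1,0.12,8],[-0.1,0.12,8.6],[-0.1,0.12,9.2],[-0.1,0.12,9.2]],"twist":[0,0,0,0,0,0,0,0,0,0,0,0,0],"claw":[-1,-1,-1,-1,-1,-1,-1,-1,-1,-1,-1,-1,-1]}'
python3 - <<'E'
from h import *
st,R=tool(); print(inP(st["tcp_pos"])); goto(P(0,.045,.007),13.85); s=snap("scene",19); crop(s,130,160,330,330,3.5,"pics/c19.png")
E
```

```text
t: 23.42
tcp_pos: [0.5331, 0.0321, 0.0078]
tool_rot: [0.436, 0.556, -0.436, 0.557]
force: [-0.0, -0.8, -2.0]
finger_gap: 0.707
[0.00062659 0.07206389]
t 23.42 tcp [0.5331 0.0321 0.0078] jaw 13.8 gap 0.707 F [-0.  -0.8 -2. ] shift [ 0.08 -0.06  2.71] twist -0.0 alt 3.141 q6 -0.39
```

View pics/c19.png

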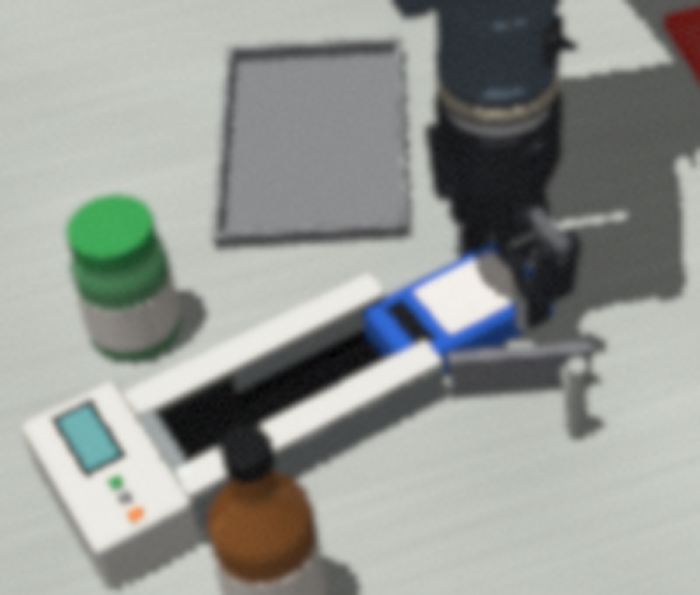

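```bash
python3 -m jog '{"linear":[[0,-0.05,0.6],[0,-0.05,1.2],[0,-0.05,1.8],[0,-0.05,2.4],[0,-0.05,2.4],[0,-0.05,2.4],[0,-0.05,2.4],[0,-0.05,2.4]],"twist":[0,0,0,0,0,0,0,0],"claw":[-1,-1,-1,-1,-1,0.62,0.62,0.62]}'
python3 - <<'E'
from h import *
st,R=tool(); print(inP(st["tcp_pos"]),st["force"],st["finger_gap"])
E
```

```text
t: 24.13
tcp_pos: [0.5378, 0.0099, 0.008]
tool_rot: [0.436, 0.557, -0.436, 0.557]
force: [0.1, 0.5, 0.7]
finger_gap: 0.81
[-8.05350264e-05  4.93584377e-02] [0.07210492 0.54581852 0.66821141] 0.8103599265890352
```

```bash
python3 -m jog '{"linear":[[-2,0,0],[-5,0,0],[-5,0,-2.5],[-5,0,-5.2],[-5,0,-5.2],[-5,0,-5.2],[-5,0,-5.2],[-2,0,-5.2],[-0.2,0,-5.2],[-0.2,0,-5.2],[-0.2,0,-5.2]],"twist":[0,0,0,0,0,0,0,0,0,0,0],"claw":[0.62,0.62,0,-1,-1,-1,-1,-1,-1,-1,-1]}'
python3 - <<'E'
from h import *
st,R=tool(); print(inP(st["tcp_pos"]),st["tcp_pos"],st["force"],st["finger_gap"]); snap("scene",20); s=snap("top",20); crop(s,270,120,410,230,5,"pics/c20.png")
E
```

```text
t: 25.05
tcp_pos: [0.5248, 0.0596, 0.009]
tool_rot: [0.436, 0.557, -0.437, 0.556]
force: [1.0, -0.9, 0.1]
finger_gap: -0.006
[-0.00079405  0.10073914] [0.52481401 0.05962014 0.00895293] [ 0.96268603 -0.86857917  0.1272766 ] -0.005651771400257211
```

View pics/scene20.png

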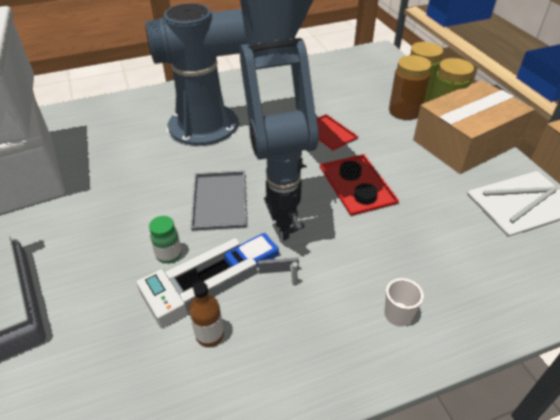

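Cassette half in, released. Push to about 10 mm short of home first.

```bash
python3 -m jog '{"linear":[[0,0.08,1],[0,0.08,1.7],[0,0.08,2.4],[0,0.08,3.1],[0,0.08,3.8],[0,0.08,4.5],[0,0.08,5.2],[0,0.08,5.9],[0,0.08,6.6],[0,0.08,7.3],[0,0.08,7.8],[0,0.08,8.2],[0,0.08,8.4],[0,0.08,8.4]],"twist":[0,0,0,0,0,0,0,0,0,0,0,0,0,0],"claw":[-1,-1,-1,-1,-1,-1,-1,-1,-1,-1,-1,-1,-1,-1]}'
python3 - <<'E'
from h import *
st,R=tool(); print(inP(st["tcp_pos"]),st["tcp_pos"],st["force"]); snap("wrist",21)
E
python3 -m jog '{"linear":[[0,0,0.2],[0,0,0.4],[0,0,0.6],[0,0,0.6],[0,0,0.6]],"twist":[0,0,0,0,0],"claw":[-1,-1,-1,-1,-1]}'
python3 - <<'E'
from h import *
st,R=tool(); print(inP(st["tcp_pos"]),st["tcp_pos"],st["force"])
E
```

```text
t: 26.32
tcp_pos: [0.5464, -0.0218, 0.0097]
tool_rot: [0.436, 0.556, -0.436, 0.557]
force: [-0.3, 0.7, -0.1]
finger_gap: 0.002
[0.00071135 0.01650892] [ 0.54643875 -0.02180078  0.00967524] [-0.32874537  0.70351303 -0.07788415]
t: 26.78
tcp_pos: [0.5478, -0.0272, 0.0097]
tool_rot: [0.436, 0.556, -0.436, 0.557]
force: [0.0, 0.0, -0.1]
finger_gap: -0.001
[0.0007403  0.01092805] [ 0.54780281 -0.02721246  0.00973788] [ 0.02839149  0.00265649 -0.09159719]
```

```bash
python3 -m jog '{"linear":[[0,0,0.1],[0,0,0.2],[0,0,0.2]],"twist":[0,0,0],"claw":[-1,-1,-1]}'
python3 -m jog '{"linear":[[0,0,0.1],[0,0,0.2],[0,0,0.2]],"twist":[0,0,0],"claw":[-1,-1,-1]}'
python3 - <<'E'
from h import *
st,R=tool(); print(inP(st["tcp_pos"]),st["tcp_pos"],st["force"]); snap("wrist",22); s=snap("scene",22); crop(s,130,160,330,330,3.5,"pics/c22.png")
E
```

```text
t: 27.03
tcp_pos: [0.5478, -0.028, 0.0098]
tool_rot: [0.436, 0.557, -0.436, 0.556]
force: [0.1, 5.9, 0.4]
finger_gap: 0.0
t: 27.28
tcp_pos: [0.5477, -0.0281, 0.0098]
tool_rot: [0.437, 0.558, -0.436, 0.555]
force: [0.4, 12.2, 1.0]
finger_gap: -0.002
[0.00044641 0.01008723] [ 0.54771874 -0.02809918  0.00978736] [ 0.41244058 12.17005632  1.00040536]
```

View pics/c22.png

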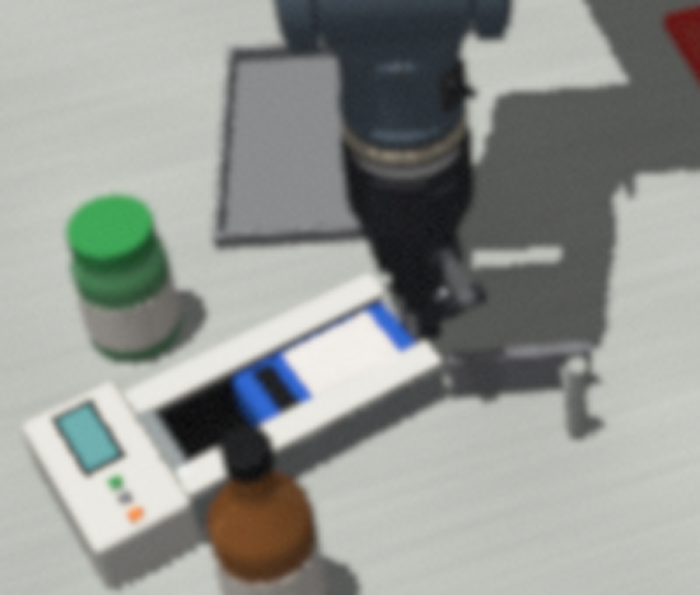

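View pics/wrist22.png

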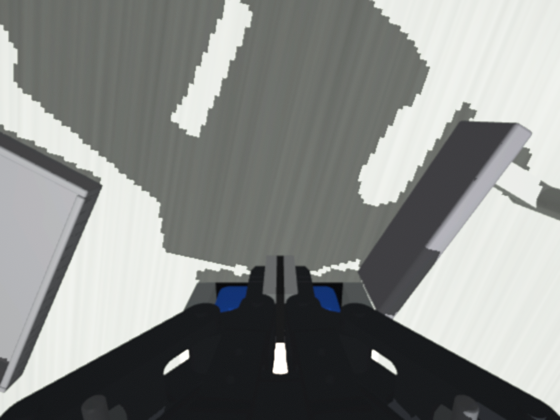

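```bash
python3 -m jog '{"linear":[[0,0,-1],[0,0,-3],[-4,0,-5],[-8,0,-6],[-12,0,-8],[-16,0,-10],[-16,0,-14],[-16,0,-14],[-16,0,-14],[-16,0,-14]],"twist":[0,0,0,0,0,0,0,0,0,0],"claw":[-1,-1,-1,-1,-1,-1,-1,-1,-1,-1]}'
python3 - <<'E'
from h import *
st,R=tool(); print(inP(st["tcp_pos"]),st["tcp_pos"],st["force"]); snap("wrist",23); s=snap("scene",23); crop(s,130,160,330,330,3.5,"pics/c23.png"); s=snap("top",23);crop(s,160,110,410,290,3,"pics/c24.png")
E
python3 meas.py pics/top23.npz | head -8
```

```text
t: 28.22
tcp_pos: [0.5147, 0.1052, 0.1697]
tool_rot: [0.435, 0.557, -0.436, 0.557]
force: [-0.3, -0.7, 0.1]
finger_gap: -0.001
[0.00032075 0.14738027] [0.51473141 0.10517208 0.16968304] [-0.27418186 -0.67925409  0.10876131]
red [194.6 238. ] c [0.4116 0.3069] size [0.1317 0.1971] ang 88.53
white [ 85.3 168.3] c [0.6143 0.6468] size [0.153  0.2094] ang 0.1
white [381.6 178.8] c [ 0.5999 -0.2363] size [0.1048 0.0565] ang 14.01
white [340.3 177.8] c [ 0.6036 -0.1123] size [0.0185 0.1693] ang 13.92
white [339.  196.8] c [ 0.559  -0.1245] size [0.0617 0.1676] ang 13.81
white [ 52.1 252.6] c [0.3614 0.7221] size [0.041  0.2559] ang 11.48
white [537.2 332.1] c [ 0.1647 -0.6472] size [0.0263 0.1898] ang 5.66
white [534.6 382.8] c [ 0.0316 -0.664 ] size [0.1377 0.204 ] ang 87.26
```

View pics/c23.png

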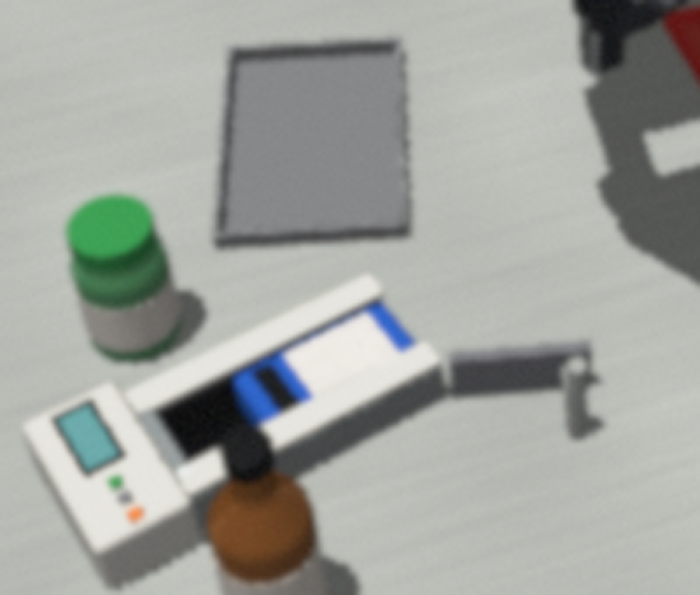

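View pics/c24.png

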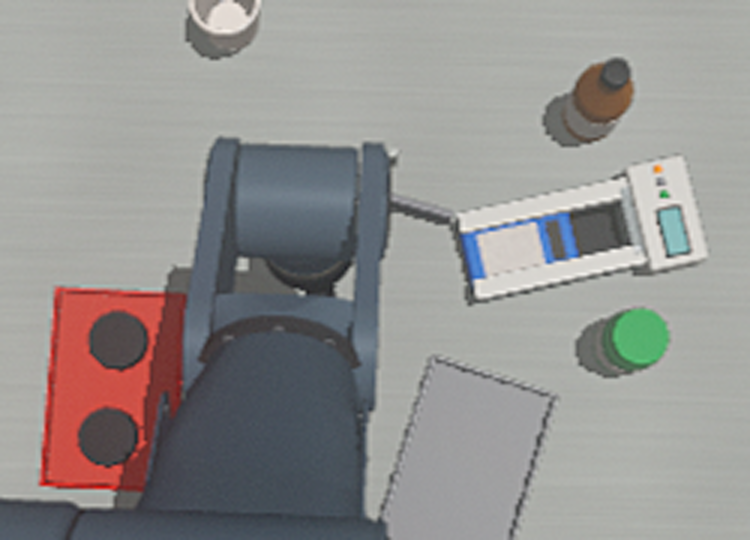

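```bash
python3 - <<'E'
from h import *
s=load("pics/top23.npz"); im=s["pixels"]; hsv=cv2.cvtColor(im,cv2.COLOR_RGB2HSV)
H,S,V=[hsv[...,i].astype(int) for i in range(3)]
m=(H>100)&(H<128)&(S>90)&(V>60); m[:,:310]=0; m[:,375:]=0; m[:170]=0;m[215:]=0
l=np.array([inP(p) for p in ray(s,np.argwhere(m)[:,::-1],.028)]); print("blue",l.min(0),l.max(0))
d=(S<70)&(V<95); n,lab,st,c=cv2.connectedComponentsWithStats(d.astype(np.uint8))
for i in range(1,n):
    if 150<st[i,4]<600 and 170<c[i][0]<225 and 205<c[i][1]<280:
        w=ray(s,np.argwhere(lab==i)[:,::-1],.024)[:,:2]; cc,r=cv2.minEnclosingCircle(w.astype(np.float32)); print(c[i],np.round(cc,4),round(r,4))
E
```

```text
blue [-0.02282864 -0.10977813] [0.02411111 0.00074002]
[198.96167247 223.1010453 ] [0.459  0.3035] 0.0285
[195.67132867 255.2972028 ] [0.3646 0.3088] 0.0284
```

```bash
python3 -c "
from station import manip
print(manip.sign_off())"
```

```text
the job is handed in; nothing more can be done
None
```

I finished the job and handed it in at about 28 s of the 72 s allowed; no verdict is reported.

- **Door:** I swung it open by its handle to about 2.08 rad, worked out from where the gripper released the handle. The last pictures show it still wide open.
- **Feeling the bay:** The fingertips stopped at 24 mm above the counter with about 15 N, so a core had been left behind.
- **Cores:** I pushed the core out of the mouth from behind, picked it up and stood it on the counter in the larger red tray. In the last top view the two cores sit about +47 mm and -48 mm from the tray's centre along it, and within about 4 mm across.
- **Cassette:** I slid it in and pushed until it hit a hard stop, with the force rising to 12 N. In the top view it spans y from -110 to +1 mm, so its centre is at about -54.5 mm, and it looks square and centred.
- **Jar, bottle and cup:** They look unmoved in the pictures, and I did not measure them separately at the end. The arm was clear of everything when I handed in.

The scene camera disagreed with the top and wrist cameras by about 4 mm in x. I used the top and wrist cameras, which agreed with the contact checks.

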